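# Repack the cabin watercolour kit and scan it in

## Task

Make up the on-board painting kit for the next flight: find every flat wash brush in the crate of mixed returns and lay them all in the long brush bay of the open paint tin, then fold the tin's lid fully shut. Only then take the hand scanner from its cradle, aim it squarely at the bar-code label on the shut lid from about a hand's breadth (roughly 80 mm) and hold it steady there for two seconds so that it reads, and stand the scanner back in its cradle. Leave the other returned things in the crate, and do not disturb the water jar and the mug.

Things in the scene. Friction and masses are not known exactly. Their poses are not given: they have to be found in the camera images.
- wash1: flat wash brush, one of three or four alike: 150 mm long along its x, head at +x, lying flat, 12 to 13 mm thick; origin at mid-length on the underside. Black flat handle 16 mm wide (x -75 to +15 mm), steel ferrule (x 15 to 40) and brown bristles (x 40 to 75) 32 mm wide, all rigid. 45 g, balances within 5 mm of the origin.
- wash2: flat wash brush, one of three or four alike: 150 mm long along its x, head at +x, lying flat, 12 to 13 mm thick; origin at mid-length on the underside. Black flat handle 16 mm wide (x -75 to +15 mm), steel ferrule (x 15 to 40) and brown bristles (x 40 to 75) 32 mm wide, all rigid. 45 g, balances within 5 mm of the origin.
- wash3: flat wash brush, one of three or four alike: 150 mm long along its x, head at +x, lying flat, 12 to 13 mm thick; origin at mid-length on the underside. Black flat handle 16 mm wide (x -75 to +15 mm), steel ferrule (x 15 to 40) and brown bristles (x 40 to 75) 32 mm wide, all rigid. 45 g, balances within 5 mm of the origin.
- wash4: flat wash brush, one of three or four alike: 150 mm long along its x, head at +x, lying flat, 12 to 13 mm thick; origin at mid-length on the underside. Black flat handle 16 mm wide (x -75 to +15 mm), steel ferrule (x 15 to 40) and brown bristles (x 40 to 75) 32 mm wide, all rigid. 45 g, balances within 5 mm of the origin.
- tin: dark metal paint tin, fixed: box 220 (x) x 200 (y) x 38 mm high, walls and floor 4 mm, origin at the centre of the underside, z up, lid hinged on its +x (far) rim. Brush bay inside: x -106 to +64 mm, y -96 to +96, floor at z 4; brushes lie in it along y. A divider (x 64 to 68, top z 22) parts it from fixed paint pans (top z 16). Stands left or right of the robot's centre line.
- lid (a joint): angle of the tin's lid, rad: 0 = fully shut, grows as it opens up and over the far rim, stop at 1.95; starts open at 1.55 to 1.75. A plate 220 mm from hinge to front edge, 200 mm wide, 6 mm thick. The hinge is stiff: the lid stays where it is left; 2 to 5 N at mid-lid moves it.
- hinge (a point): middle of the lid's hinge line, on the lid's underside at the tin's far rim: at x 110, z 38.5 mm in the tin's frame. Its axes turn with the lid: the lid reaches 220 mm along its -x, the outer face lies 6 mm along +z (up when shut), y is the hinge line.
- label (a point): centre of the white bar-code label (50 x 80 mm) on the lid's outer face, 110 mm from the hinge line, at mid-width; z points out of the lid: straight up when shut, and the label is then 45.5 mm above the bench.
- crate: grey plastic crate of mixed returns, fixed: 300 (x) x 290 (y) x 46 mm high, walls and floor 5 mm; origin at the centre of the underside, z up. Stands on the other side of the centre line from the tin.
- knife: palette knife in the crate: round-edged wooden handle 80 x 14 x 12 mm (x -80 to 0) and thin steel blade 18 mm wide (to x = 80 mm); origin at mid-length on the underside. Stays in the crate.
- pointed: thin pointed brush in the crate: 150 mm long along x, 10 mm thick; origin at mid-length on the underside. Not a wash brush; stays in the crate.
- rubber_block: white eraser block with a dark sleeve, 60 (x) x 34 (y) x 20 mm, origin at the centre of its underside; stays in the crate.
- panbox: small dark closed pan box, 62 (x) x 40 (y) x 18 mm, origin at the centre of its underside; stays in the crate.
- pencil: pencil in the crate: 128 mm long along x and 8 mm thick, origin 6 mm from mid-length on the underside; stays in the crate.
- tube: small metal paint tube with a dark cap in the crate: 72 mm long along x, 22 mm wide, 18 mm high, origin at mid-length on the underside; stays in the crate.
- scanner: pistol-shaped bar-code scanner, 190 g, nose down in its cradle, axes as the cradle's. Origin at the centre of the window under the nose; reads along its -z (down), no trigger needed. Nose 52 (x) x 64 (y) mm, z 0 to 28; light barrel 42 (x) x 48 (y), z 28 to 111, to be gripped across y; dark grip, 30 mm wide, runs to x -112, z 70 to 115. Balances at about x -12.
- spot (a point): the scanner's reading point: on its beam, 80 mm straight ahead of the window (scanner z = -80 mm); this point has to lie on the label.
- cradle: dark desk cradle of the scanner, fixed: foot 100 x 110 x 8 mm with a rectangular pocket 64 (x) x 74 (y) mm inside four walls 10 mm thick; the pocket's floor is at z = 8 mm, wall tops at z = 30 mm; origin at the centre of the underside, z up. The scanner's origin belongs at its (0, 0, 8 mm).
- jar: milky water jar with a green collar, 68 mm across, 76 mm high, origin at the centre of its underside; loose, leave alone.
- mug: white mug, 80 mm across, 90 mm high, origin at the centre of its underside; loose, leave alone.
There are look-alikes about, which are no part of the job. Leave any red look-alike of the panbox alone.

How it is judged:
By the outcome, as a careful person would: the job done as asked, in the order asked, and still so for the second after the job is handed in, with the robot touching nothing.
Of wash1, wash2, wash3, wash4 only 3 to 4 are there at a start; the rules pass over those that are not, and their reading is None.
At some moment in a run one of wash1, wash2, wash3, wash4 may be knocked a few centimetres aside while the robot is not near it.
It also fails if it takes over 210 s, if anything falls off the work surface, if the arm or the gripper's body presses on something with over 40 N, if the wrist force passes 120 N, or if a joint passes its speed limit or range.

## Robot

A 6-joint arm with a two-finger parallel gripper is mounted at the origin on the work surface. World frame = base frame: x ahead of the robot, y to its left, z up, the work surface at z = 0. Lengths are in m, angles in rad, forces in N, time in s.
With the tool pointing down it reaches from about 0.425 to 0.95 m from the base axis. Payload 3.5 kg.
Tool frame: the origin (TCP) lies midway between the tips of the shut fingers; the grasp point (between the pads) lies r.grasp_offset behind it (r.grasp_offset is the distance from the TCP to the grasp point, in m); z points along the fingers, y is the line along which they close (so a half turn about z gives the same grasp; the last joint's range is limited). The gripper opens to 85 mm and grips with 20 to 120 N. Pads are 22 mm wide; open, the fingers measure 114 mm over their backs; the gripper's body (76 mm by 85 mm) begins 54 mm behind the grasp point. The pads swing forward as they close: fully open they stand 13 mm farther back than shut.
Start: joints at [-1.436, 0.286, 1.577, -0, 1.279, -0.15], TCP at [0.19, -0.648, 0.231] pointing down, gripper open.
Joint ranges: [-2.77, 2.77], [-0.9, 2.22], [0.21, 2.48], [-1.53, 4.67], [0.24, 2.81], [-2.84, 2.84]. Speed limits (rad/s): [2.79, 2.79, 3.14, 3.14, 3.14, 3.14].

## Interface

Orientations are given as a 3x3 rotation matrix whose columns are the frame's x, y, z axes.
In Python, from workcell import r gives the robot as it stands.
- The arm moves only by the tool drive_tool, never from a script. Its arguments are lists of equal length, an entry for each row: "delta_pos": the shift along the world's x, y, z in mm, a list of three; "spin": the turn about the world's z in rad. In form: {"delta_pos": [[tx, ty, tz], ...], "spin": [spin, ...]}. A call has 1 to 12 rows; each row is the pose to reach, as a shift and turn from the pose commanded when the call began; what a row does not reach only later rows make up. A row lasts 1/12 s, in which the tool goes at most 41.7 mm and 7.16 degrees, less where a joint would pass 70% of its speed; a pose out of reach is approached as far as the arm can. A call with a gripper value outside its range is refused whole. "grip" is the opening, from -1 (shut) to 1 (fully open), set as the call begins (left out, the last holds). The fingers move at their own pace and stop on an object; "newtons" is the grip in N (left out, the last holds). Time passes only in rows, so rows that repeat a pose let the fingers close. It gives the time, the measured TCP pose, the force, the opening and the grip force at its end, in the units of the state.
- r.sense(): the state, without advancing time (a new reading comes with each control period).
- r.get_image(name): name is "side" or "top" or "wrist"; returns the picture (480x640x3 uint8, red, green, blue); there is no depth.
- r.camera_info(name): a dict with "camera_matrix" (3x3 intrinsics, pixels), "R" (3x3) and "t" (3): a world point X has camera coordinates R X + t. Camera axes: x right, y down, z forward; pixel columns grow to the right and rows downward; lengths in m; the calibration is good to about 2 mm. The wrist camera is an equidistant fisheye: a pixel r from the principal point sees the ray r / f radians off the axis. A picture is of the moment at which its call begins: read the wrist's pose just before it. camera_info takes no time and is no camera call; for the wrist camera it gives the pose at the moment of the call.
- r.finish_job(): hands the job in; it is judged then, once.
The state is a dict: "clock": time; "q": joint angles; "dq": joint speeds; "joint_efforts": joint torques, N m; "tool_pos": TCP position; "tcp_rot": TCP orientation; "contact_force": force on the tool from outside, world axes, zero at the start; "ft_torque": the same for the moment, N m; "width": finger opening in m; "grip_force": force on a finger pad.
Only numpy, scipy, OpenCV 4.12 (cv2) and the standard library are available. Lean on these libraries where they do the work, as an engineer would, in place of code of your own. Each camera call takes 0.05 s, during which the arm holds its last target. There are 200 camera calls.

## Working session

There is one attempt and no reset: what is moved stays moved. The work goes in short steps, Python scripts to look and compute and a tool call to move; the robot and the scene stay as the last step left them, time stands still between calls to the robot, and variables do not carry over. Pictures are saved under pics/ and viewed, at most 14 in all, crops included, and the job is handed in when it is done.

Besides the shell and the picture viewer there is one more tool, called after "Emit:" as a command line: name --pt "numbers of a row" for each row, then --argument value for the rest. drive_tool: Moves the arm, as the interface text tells. Its arguments: {"type":"object","properties":{"delta_pos":{"type":"array"},"spin":{"type":"array"},"grip":{"type":"number"},"newtons":{"type":"number"}},"required":["delta_pos","spin"]}

```bash
mkdir -p pics; ls; cat > h.py <<'E'
import numpy as np, cv2
from workcell import r
def snap(cam,name):
    ci=r.camera_info(cam); im=r.get_image(cam)
    cv2.imwrite('pics/'+name+'.png',cv2.cvtColor(im,cv2.COLOR_RGB2BGR)); np.savez('pics/'+name+'.npz',K=ci['camera_matrix'],R=ci['R'],t=ci['t'])
    return im
def w(name,uv,z,fish=False):
    d=np.load('pics/'+name+'.npz');K,R,t=d['K'],d['R'],d['t']
    out=[]
    for u,v in uv:
        a=np.array([(u-K[0,2])/K[0,0],(v-K[1,2])/K[1,1]])
        if fish:
            th=np.linalg.norm(a); c=np.array([*(a/max(th,1e-9)*np.sin(th)),np.cos(th)])
        else: c=np.array([a[0],a[1],1])
        dr=R.T@c; o=-R.T@t; out.append(o+dr*(z-o[2])/dr[2])
    return np.array(out)
E
python3 - <<'E'
from h import *
for c in ['top','side','wrist']: 
    snap(c,c+'0'); i=r.camera_info(c); print(c,np.round(i['camera_matrix'],1).tolist(),np.round(-i['R'].T@i['t'],3))
s=r.sense(); print(s['clock'],s['width'],r.grasp_offset,np.round(s['tcp_rot'],3).tolist())
E
```

```text
pics
top [[616.2, 0.0, 324.3], [0.0, 616.2, 237.0], [0.0, 0.0, 1.0]] [0.322 0.063 1.489]
side [[543.1, 0.0, 322.1], [0.0, 543.1, 244.4], [0.0, 0.0, 1.0]] [ 0.229 -1.226  0.907]
wrist [[371.6, 0.0, 318.3], [0.0, 371.6, 238.7], [0.0, 0.0, 1.0]] [ 0.266 -0.625  0.374]
0.15 0.08511563779160436 0.0187 [[0.96, 0.281, -0.0], [0.281, -0.96, 0.002], [0.0, -0.002, -1.0]]
```

View pics/top0.png

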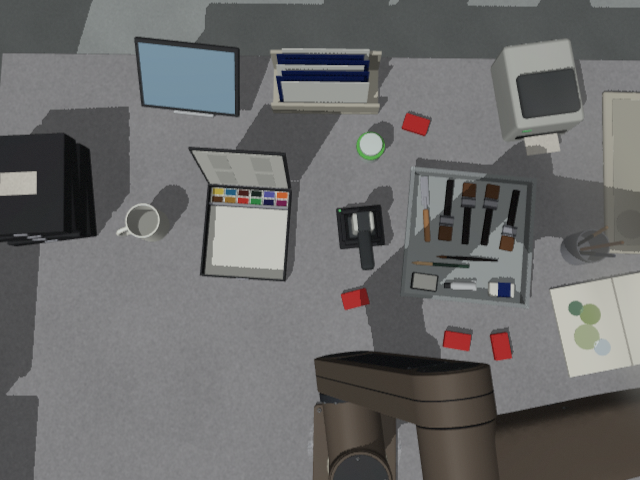

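View pics/side0.png

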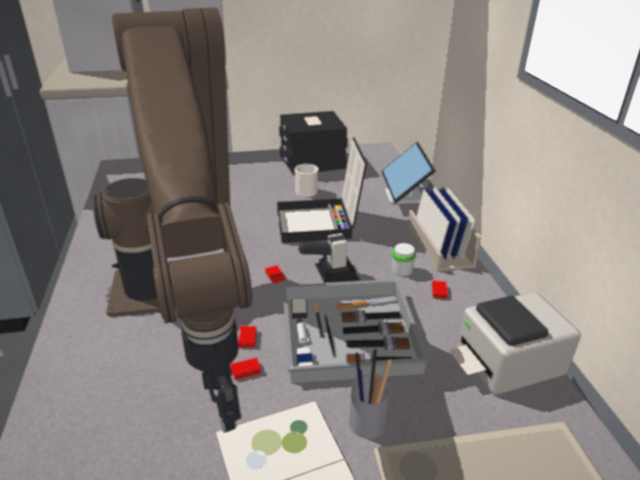

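Top view: tin is at about (246,232), crate at (469,233), scanner and cradle at (362,232), jar at (370,146), mug at (143,221). Wash-brush candidates by pixel are (447,210), (467,212), (489,213) and (510,220). Look-alikes are the knife (426,210), pointed brush (467,259) and pencil (441,265). I choose the four with wide brown heads and check them in a crop.

```bash
python3 - <<'E'
from h import *
im=cv2.imread('pics/top0.png')
cv2.imwrite('pics/c1.png',cv2.resize(im[155:315,395:545],None,fx=5,fy=3.75*1.0,interpolation=cv2.INTER_CUBIC)[:600])
a=cv2.resize(im[155:310,395:545],(580,600),interpolation=cv2.INTER_CUBIC)
cv2.imwrite('pics/c1.png',a)
cv2.imwrite('pics/c2.png',cv2.resize(im[140:290,185:385],(800,600),interpolation=cv2.INTER_CUBIC))
E
```

```text
(no output)
```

View pics/c1.png

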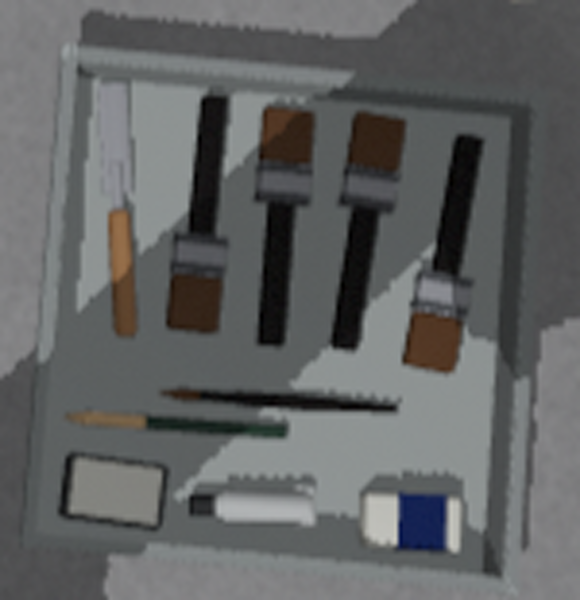

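View pics/c2.png

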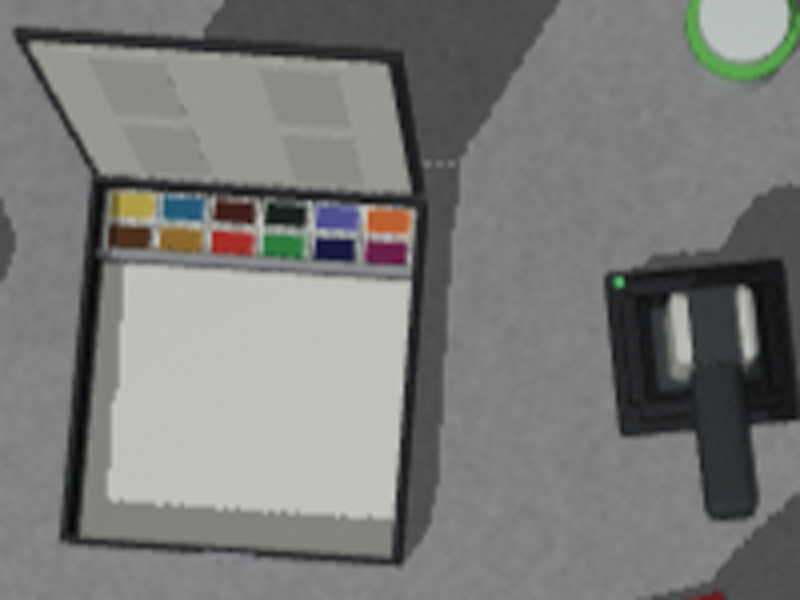

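The crop confirms four wash brushes with wide brown heads and steel ferrules. Crop pixels, tail to head: A (215,97)→(193,330), B (271,343)→(288,107), C (345,346)→(380,116), D (468,138)→(430,370). In the tin crop the near rim corners are (65,540) and (400,560), the far ones (95,180) and (420,200). The cradle's green LED is at (619,282).

```bash
cat >> h.py <<'E'
from scipy.optimize import least_squares
def fit(pts,model):
    # pts Nx2 world, model Nx2 -> x,y,yaw
    f=lambda p:(np.c_[np.cos(p[2])*model[:,0]-np.sin(p[2])*model[:,1]+p[0],np.sin(p[2])*model[:,0]+np.cos(p[2])*model[:,1]+p[1]]-pts).ravel()
    s=least_squares(f,[*pts.mean(0),0]); return s.x,np.abs(s.fun).max()
E
python3 - <<'E'
from h import *
B=dict(A=[(215,97),(193,330)],B=[(271,343),(288,107)],C=[(345,346),(380,116)],D=[(468,138),(430,370)])
for k,v in B.items():
    p=w('top0',[(395+a/3.867,155+b/3.871) for a,b in v],.0175)*1000
    m=p.mean(0); d=p[1]-p[0]; print(k,np.round(m,1),'len',round(np.linalg.norm(d)),'yaw',round(np.arctan2(d[1],d[0]),3))
c=w('top0',[(185+a/4,140+b/4) for a,b in [(65,540),(400,560),(95,180),(420,200)]],.038)[:,:2]*1000
print(np.round(c)); print(fit(c,np.array([[-110,100],[-110,-100],[110,100],[110,-100.]])))
c=w('top0',[(185+a/4,140+b/4) for a,b in [(608,272),(780,262),(800,415),(622,435)]],.02)[:,:2]*1000
print(np.round(c)); print(fit(c,np.array([[50,55],[50,-55],[-50,-55],[-50,55.]])))
print('crate',np.round(w('top0',[(395+a/3.867,155+b/3.871) for a,b in [(65,45),(535,105),(505,590),(22,545)]],.046)*1000))
print('lid front',np.round(w('top0',[(185+a/4,140+b/4) for a,b in [(15,30),(403,55)]],.26)*1000), r.sense()['clock'])
E
```

```text
A [ 558.9 -220.    17.5] len 148 yaw 3.042
B [ 552.3 -266.9   17.5] len 149 yaw -0.082
C [ 549.3 -318.5   17.5] len 147 yaw -0.163
D [ 535.6 -372.    17.5] len 148 yaw 2.963
[[392. 365.]
 [383. 167.]
 [608. 355.]
 [599. 160.]]
(array([ 4.95569857e+02,  2.62155267e+02, -4.23592614e-02]), np.float64(2.8132561063501385))
[[560.  47.]
 [567. -56.]
 [475. -69.]
 [461.  38.]]
(array([ 5.15529731e+02, -1.01151286e+01,  1.07222551e-01]), np.float64(4.017807205848612))
crate [[ 658. -130.   46.]
 [ 624. -418.   46.]
 [ 328. -393.   46.]
 [ 350. -104.   46.]]
lid front [[642. 355. 260.]
 [631. 156. 260.]] 0.15
```

Emit:
drive_tool --pt "150 276 0" --pt "150 276 0" --pt "150 276 0" --pt "150 276 0" --pt "150 276 0" --pt "150 276 0" --pt "150 276 0" --pt "346 276 -100" --pt "346 276 -100" --pt "346 276 -100" --pt "346 276 -100" --pt "346 276 -100" --spin '[-0.464,-0.464,-0.464,-0.464,-0.464,-0.464,-0.464,-0.464,-0.464,-0.464,-0.464,-0.464]' --grip -0.18 --newtons 40

```text
clock: 1.15
tool_pos: [0.5175, -0.3729, 0.1399]
tcp_rot: [[0.984, -0.178, -0.0], [-0.178, -0.984, -0.0], [-0.0, 0.0, -1.0]]
contact_force: [-1.2, -1.2, 0.5]
width: 0.0348
grip_force: 0.0
```

Emit:
drive_tool --pt "0 0 0" --pt "0 0 0" --pt "0 0 0" --spin '[0,0,0]'

```text
clock: 1.4
tool_pos: [0.5155, -0.3735, 0.1406]
tcp_rot: [[0.984, -0.178, -0.001], [-0.178, -0.984, 0.001], [-0.001, -0.0, -1.0]]
contact_force: [0.5, -0.3, -0.1]
width: 0.0353
grip_force: 0.0
```

```bash
python3 - <<'E'
from h import *
s=r.sense(); print(s['tool_pos']*1000, s['width'])
snap('wrist','w1')
s=r.sense(); print(s['tool_pos']*1000, s['clock'])
E
```

```text
[ 515.50603539 -373.52150956  140.56520051] 0.035269408705994
[ 515.38363207 -374.12943861  141.76231739] 1.45
```

View pics/w1.png

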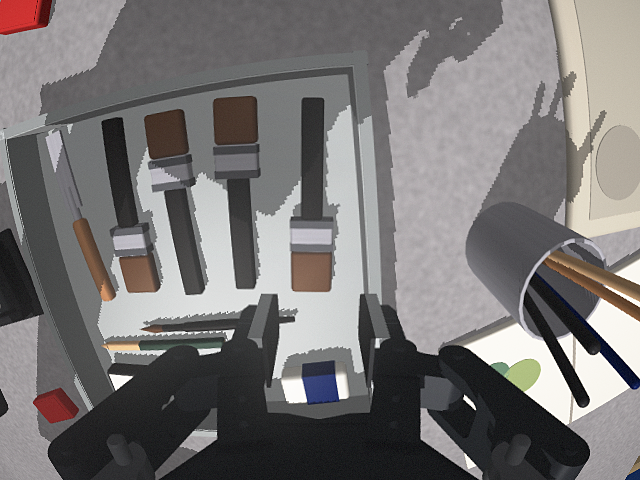

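The wrist view shows four wash brushes. Ends, tail→head: D (313,98)→(311,291), C (244,289)→(236,96), B (194,292)→(165,112), A (112,119)→(141,291).

```bash
python3 - <<'E'
from h import *
B=dict(D=[(313,98),(311,291)],C=[(244,289),(236,96)],B=[(194,292),(165,112)],A=[(112,119),(141,291)])
for k,v in B.items():
    p=w('w1',v,.0175,True)*1000
    m=p.mean(0); d=p[1]-p[0]; print(k,np.round(m,1),'len',round(np.linalg.norm(d)),'yaw',round(np.arctan2(d[1],d[0]),3))
E
```

```text
D [ 538.1 -373.1   17.5] len 148 yaw 2.949
C [ 549.8 -319.8   17.5] len 150 yaw -0.188
B [ 552.9 -270.2   17.5] len 146 yaw -0.106
A [ 560.7 -221.8   17.5] len 147 yaw 3.014
```

Emit:
drive_tool --pt "22 0 0" --pt "22 0 -42" --pt "22 0 -84" --pt "22 0 -110" --pt "22 0 -125" --pt "22 0 -132" --pt "22 0 -132" --pt "22 0 -132" --spin '[-0.013,-0.013,-0.013,-0.013,-0.013,-0.013,-0.013,-0.013]'

```text
clock: 2.12
tool_pos: [0.5386, -0.3752, 0.0113]
tcp_rot: [[0.981, -0.192, 0.003], [-0.192, -0.981, -0.003], [0.003, 0.002, -1.0]]
contact_force: [0.2, 0.3, 0.2]
width: 0.0352
grip_force: 0.0
```

Emit:
drive_tool --pt "0 0 0" --pt "0 0 0" --pt "0 0 0" --pt "0 0 0" --pt "0 0 0" --pt "0 0 0" --spin '[0,0,0,0,0,0]' --grip -1

```text
clock: 2.62
tool_pos: [0.5394, -0.3753, 0.0121]
tcp_rot: [[0.982, -0.191, 0.003], [-0.191, -0.982, -0.004], [0.004, 0.003, -1.0]]
contact_force: [-1.6, -0.7, 7.2]
width: 0.0146
grip_force: 40.1
```

Emit:
drive_tool --pt "0 0 30" --pt "0 0 70" --pt "0 0 110" --pt "0 0 150" --pt "0 40 180" --pt "-5 80 180" --pt "-5 120 180" --pt "-5 160 180" --pt "-5 200 180" --pt "-5 240 180" --pt "-5 280 180" --pt "-5 320 180" --spin '[0,0,0,0,0,0.12,0.24,0.36,0.48,0.6,0.72,0.84]'

```text
clock: 3.62
tool_pos: [0.5324, -0.0517, 0.1895]
tcp_rot: [[0.794, 0.608, 0.001], [0.608, -0.794, -0.0], [0.001, 0.001, -1.0]]
contact_force: [1.2, 0.2, 0.1]
width: 0.0144
grip_force: 39.3
```

Emit:
drive_tool --pt "-5 40 0" --pt "-5 80 0" --pt "-5 120 0" --pt "-5 160 0" --pt "-5 200 0" --pt "-5 240 0" --pt "-5 280 0" --pt "-5 315 0" --pt "-5 315 0" --pt "-5 315 0" --spin '[0.12,0.24,0.36,0.48,0.6,0.72,0.84,0.88,0.88,0.88]'

```text
clock: 4.45
tool_pos: [0.5273, 0.2631, 0.1892]
tcp_rot: [[0.039, 0.999, 0.0], [0.999, -0.039, -0.0], [-0.0, 0.0, -1.0]]
contact_force: [0.1, -0.2, -0.7]
width: 0.0145
grip_force: 39.3
```

```bash
python3 - <<'E'
from h import *
s=r.sense(); print(s['tool_pos']*1000, s['width'])
snap('wrist','w2');snap('top','t2')
im=cv2.imread('pics/w2.png'); t=cv2.imread('pics/t2.png')
cv2.imwrite('pics/w2v.png',np.hstack([cv2.resize(im,(480,360)),cv2.resize(t[150:310,395:540],(320,360))]))
E
```

```text
[527.27632939 263.10819089 189.18761731] 0.014538714129330636
```

View pics/w2v.png

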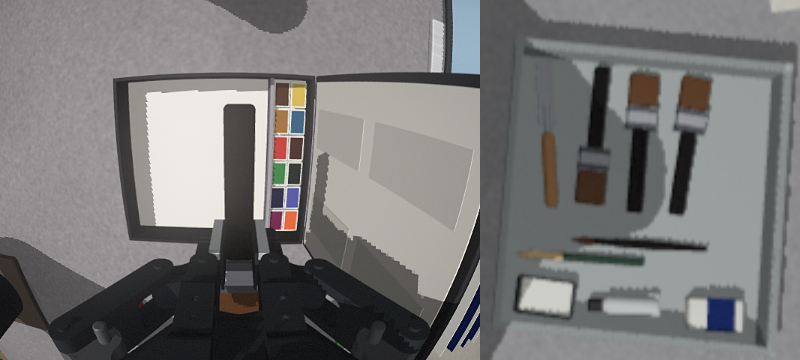

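The wrist view shows brush D held level over the bay with its handle toward +y. The tin's rim corners in full pixels are (153,105), (176,320), (418,102) and (403,323). Brushes A, B and C are still in the crate.

```bash
python3 - <<'E'
from h import *
c=w('w2',[(153,105),(176,320),(418,102),(403,323)],.038,True)[:,:2]*1000
print(np.round(c)); print(fit(c,np.array([[-110,100],[-110,-100],[110,100],[110,-100.]])))
print('divider',w('w2',[(267*4/3,82*4/3),(267*4/3,236*4/3)],.022,True)[:,:2]*1000)
print('near inner floor-ish',w('w2',[(129*4/3,85*4/3),(141*4/3,228*4/3)],.038,True)[:,:2]*1000)
E
```

```text
[[394. 368.]
 [385. 169.]
 [610. 357.]
 [602. 160.]]
(array([ 4.97899133e+02,  2.63375688e+02, -4.32201766e-02]), np.float64(2.227481517742376))
divider [[561.45189485 351.44868992]
 [559.31417284 162.44746944]]
near inner floor-ish [[410.89294513 358.68641706]
 [401.66468432 186.37243642]]
```

Emit:
drive_tool --pt "2 0 -41" --pt "2 0 -82" --pt "2 0 -123" --pt "2 0 -155" --pt "2 0 -170" --pt "2 0 -177" --pt "2 0 -177" --pt "2 0 -177" --spin '[0,0,0,0,0,0,0,0]'

```text
clock: 5.22
tool_pos: [0.5306, 0.2599, 0.0126]
tcp_rot: [[0.045, 0.999, 0.001], [0.999, -0.045, 0.0], [0.0, 0.001, -1.0]]
contact_force: [-0.0, -0.0, -1.3]
width: 0.0142
grip_force: 40.2
```

Emit:
drive_tool --pt "0 0 0" --pt "0 0 0" --pt "0 0 0" --pt "0 0 0" --spin '[0,0,0,0]' --grip -0.43

```text
clock: 5.55
tool_pos: [0.5302, 0.2612, 0.0124]
tcp_rot: [[0.043, 0.999, 0.001], [0.999, -0.043, 0.0], [0.0, 0.001, -1.0]]
contact_force: [0.2, -0.3, 0.3]
width: 0.0247
grip_force: 0.0
```

Emit:
drive_tool --pt "0 0 25" --pt "0 0 65" --pt "0 0 105" --pt "0 0 145" --pt "0 -40 180" --pt "0 -80 180" --pt "0 -120 180" --pt "0 -160 180" --pt "0 -200 180" --pt "0 -240 180" --pt "0 -280 180" --pt "0 -320 180" --spin '[0,0,0,0,0,-0.12,-0.24,-0.36,-0.48,-0.6,-0.72,-0.84]'

```text
clock: 6.55
tool_pos: [0.5294, -0.0606, 0.1923]
tcp_rot: [[0.776, 0.63, 0.001], [0.63, -0.776, -0.0], [0.0, 0.001, -1.0]]
contact_force: [0.9, -0.1, -0.6]
width: 0.0248
grip_force: 0.0
```

```bash
cat >> h.py <<'E'
def brown(name,z=.0175,fish=False):
    im=cv2.imread('pics/'+name+'.png'); h=cv2.cvtColor(im,cv2.COLOR_BGR2HSV)
    m=cv2.inRange(h,(6,90,30),(14,200,170)); m=cv2.morphologyEx(m,cv2.MORPH_OPEN,np.ones((3,3)))
    n,_,st,c=cv2.connectedComponentsWithStats(m)
    for s,p in zip(st[1:],c[1:]):
        if s[4]>40:
            q=w(name,[p],z,fish)[0]*1000
            if 300<q[0]<700 and abs(q[1])<450: print('brown',np.round(p),s[4],np.round(q[:2]))
E
python3 - <<'E'
from h import *
brown('top0'); snap('top','t3'); print(); brown('t3')
E
```

```text
brown [469. 190.] 160 [ 610. -271.]
brown [492. 191.] 159 [ 606. -326.]
brown [217. 199.] 43 [578. 338.]
brown [427. 230.] 62 [ 511. -169.]
brown [445. 233.] 167 [ 504. -212.]
brown [506. 243.] 175 [ 481. -360.]

brown [469. 190.] 160 [ 610. -271.]
brown [492. 191.] 161 [ 606. -327.]
brown [217. 199.] 43 [578. 338.]
brown [273. 221.] 161 [527. 202.]
brown [445. 233.] 170 [ 503. -212.]
```

Emit:
drive_tool --pt "5 -40 0" --pt "10 -80 0" --pt "15 -120 0" --pt "20 -160 0" --pt "20 -200 -15" --pt "20 -235 -35" --pt "20 -259 -70" --pt "20 -259 -110" --pt "20 -259 -150" --pt "20 -259 -170" --pt "20 -259 -182" --pt "20 -259 -182" --spin '[-0.12,-0.24,-0.36,-0.48,-0.6,-0.72,-0.84,-0.86,-0.86,-0.86,-0.86,-0.86]' --grip -0.18

```text
clock: 7.6
tool_pos: [0.5485, -0.3164, 0.007]
tcp_rot: [[0.985, -0.171, -0.004], [-0.171, -0.985, 0.003], [-0.004, -0.002, -1.0]]
contact_force: [0.1, 1.5, 0.6]
width: 0.0349
grip_force: 0.0
```

Emit:
drive_tool --pt "0 0 0" --pt "0 0 0" --pt "0 0 0" --pt "0 0 0" --pt "0 0 0" --pt "0 0 0" --spin '[0,0,0,0,0,0]' --grip -1

```text
clock: 8.1
tool_pos: [0.5511, -0.3184, 0.0121]
tcp_rot: [[0.985, -0.171, 0.003], [-0.171, -0.985, -0.002], [0.003, 0.001, -1.0]]
contact_force: [-0.0, 0.5, 6.6]
width: 0.0141
grip_force: 40.6
```

Emit:
drive_tool --pt "0 0 30" --pt "0 0 70" --pt "0 0 110" --pt "0 0 150" --pt "0 40 178" --pt "-5 80 178" --pt "-10 120 178" --pt "-15 160 178" --pt "-20 200 178" --pt "-25 240 178" --pt "-30 280 178" --pt "-35 320 178" --spin '[0,0,0,0,0,0.12,0.24,0.36,0.48,0.6,0.72,0.84]'

```text
clock: 9.1
tool_pos: [0.5138, 0.0042, 0.1879]
tcp_rot: [[0.782, 0.624, 0.0], [0.624, -0.782, -0.0], [0.0, 0.0, -1.0]]
contact_force: [0.7, -0.3, -0.6]
width: 0.0141
grip_force: 39.8
```

Emit:
drive_tool --pt "-5 40 0" --pt "-10 80 0" --pt "-15 120 0" --pt "-20 160 0" --pt "-21 200 0" --pt "-21 240 0" --pt "-21 261 -30" --pt "-21 261 -70" --pt "-21 261 -110" --pt "-21 261 -140" --pt "-21 261 -140" --pt "-21 261 -140" --spin '[0.12,0.24,0.36,0.48,0.6,0.72,0.84,0.86,0.86,0.86,0.86,0.86]'

```text
clock: 10.1
tool_pos: [0.4921, 0.2628, 0.0463]
tcp_rot: [[0.043, 0.999, -0.005], [0.999, -0.043, -0.002], [-0.002, -0.005, -1.0]]
contact_force: [0.6, 0.0, 0.8]
width: 0.014
grip_force: 39.8
```

Emit:
drive_tool --pt "1 0 -20" --pt "1 0 -30" --pt "1 0 -35" --pt "1 0 -35" --spin '[0,0,0,0]'

```text
clock: 10.43
tool_pos: [0.495, 0.2632, 0.0134]
tcp_rot: [[0.043, 0.999, 0.0], [0.999, -0.043, 0.0], [0.0, 0.0, -1.0]]
contact_force: [0.1, 0.7, -0.5]
width: 0.014
grip_force: 39.8
```

Emit:
drive_tool --pt "0 0 0" --pt "0 0 0" --pt "0 0 0" --pt "0 0 0" --spin '[0,0,0,0]' --grip -0.43

```text
clock: 10.77
tool_pos: [0.4954, 0.2635, 0.0139]
tcp_rot: [[0.043, 0.999, 0.002], [0.999, -0.043, 0.001], [0.001, 0.002, -1.0]]
contact_force: [-0.4, -0.8, -0.6]
width: 0.0242
grip_force: 0.0
```

Emit:
drive_tool --pt "0 0 25" --pt "0 0 65" --pt "0 0 105" --pt "0 0 145" --pt "5 -40 180" --pt "10 -80 180" --pt "15 -120 180" --pt "20 -160 180" --pt "25 -200 180" --pt "30 -240 180" --pt "35 -280 180" --pt "40 -320 180" --spin '[0,0,0,0,0,-0.12,-0.24,-0.36,-0.48,-0.6,-0.72,-0.84]'

```text
clock: 11.77
tool_pos: [0.5347, -0.0587, 0.1936]
tcp_rot: [[0.776, 0.63, 0.001], [0.63, -0.776, -0.0], [0.001, 0.001, -1.0]]
contact_force: [0.9, 0.4, 0.3]
width: 0.0243
grip_force: 0.0
```

```bash
python3 - <<'E'
from h import *
snap('top','t4'); brown('t4')
E
```

```text
brown [469. 190.] 160 [ 610. -271.]
brown [217. 199.] 43 [578. 338.]
brown [273. 221.] 164 [527. 201.]
brown [427. 228.] 71 [ 513. -170.]
brown [223. 232.] 157 [496. 320.]
brown [445. 233.] 171 [ 503. -212.]
```

Emit:
drive_tool --pt "4 -40 0" --pt "8 -80 0" --pt "12 -120 0" --pt "16 -160 0" --pt "18 -195 -15" --pt "18 -210 -50" --pt "18 -210 -90" --pt "18 -210 -130" --pt "18 -210 -160" --pt "18 -210 -175" --pt "18 -210 -184" --pt "18 -210 -184" --spin '[-0.12,-0.24,-0.36,-0.48,-0.6,-0.72,-0.777,-0.777,-0.777,-0.777,-0.777,-0.777]' --grip -0.18

```text
clock: 12.82
tool_pos: [0.5515, -0.2656, 0.0067]
tcp_rot: [[0.996, -0.089, -0.003], [-0.089, -0.996, 0.002], [-0.004, -0.002, -1.0]]
contact_force: [-0.6, 0.1, 0.4]
width: 0.0348
grip_force: 0.0
```

Emit:
drive_tool --pt "0 0 0" --pt "0 0 0" --pt "0 0 0" --pt "0 0 0" --pt "0 0 0" --pt "0 0 0" --spin '[0,0,0,0,0,0]' --grip -1

```text
clock: 13.32
tool_pos: [0.554, -0.2674, 0.011]
tcp_rot: [[0.996, -0.089, 0.003], [-0.089, -0.996, -0.002], [0.003, 0.002, -1.0]]
contact_force: [-0.8, 0.2, 5.5]
width: 0.0148
grip_force: 41.3
```

Emit:
drive_tool --pt "0 0 30" --pt "0 0 70" --pt "0 0 110" --pt "0 0 150" --pt "0 40 178" --pt "-8 80 178" --pt "-16 120 178" --pt "-24 160 178" --pt "-32 200 178" --pt "-40 240 178" --pt "-48 280 178" --pt "-56 320 178" --spin '[0,0,0,0,0,0.12,0.24,0.36,0.48,0.6,0.72,0.84]'

```text
clock: 14.32
tool_pos: [0.4957, 0.0551, 0.1869]
tcp_rot: [[0.727, 0.686, 0.0], [0.686, -0.727, 0.0], [0.0, 0.0, -1.0]]
contact_force: [0.5, 0.7, -0.6]
width: 0.0144
grip_force: 40.6
```

Emit:
drive_tool --pt "-8 40 0" --pt "-16 80 0" --pt "-24 120 0" --pt "-32 160 0" --pt "-39 190 0" --pt "-39 212 -20" --pt "-39 212 -60" --pt "-39 212 -100" --pt "-39 212 -140" --pt "-39 212 -140" --pt "-39 212 -140" --spin '[0.12,0.24,0.36,0.48,0.6,0.7,0.777,0.777,0.777,0.777,0.777]'

```text
clock: 15.23
tool_pos: [0.4555, 0.2645, 0.0447]
tcp_rot: [[0.043, 0.999, -0.007], [0.999, -0.043, -0.002], [-0.003, -0.006, -1.0]]
contact_force: [-0.3, 0.5, 0.1]
width: 0.0141
grip_force: 40.6
```

Emit:
drive_tool --pt "0 0 -20" --pt "0 0 -30" --pt "0 0 -34" --pt "0 0 -34" --spin '[0,0,0,0]'

```text
clock: 15.57
tool_pos: [0.4584, 0.2654, 0.014]
tcp_rot: [[0.043, 0.999, 0.001], [0.999, -0.043, 0.0], [0.0, 0.001, -1.0]]
contact_force: [-1.7, -0.2, -1.0]
width: 0.0141
grip_force: 40.6
```

Emit:
drive_tool --pt "0 0 0" --pt "0 0 0" --pt "0 0 0" --pt "0 0 0" --spin '[0,0,0,0]' --grip -0.43

```text
clock: 15.9
tool_pos: [0.4584, 0.2655, 0.0139]
tcp_rot: [[0.043, 0.999, 0.002], [0.999, -0.043, 0.001], [0.001, 0.002, -1.0]]
contact_force: [-0.6, -1.0, 0.2]
width: 0.0244
grip_force: 0.0
```

Emit:
drive_tool --pt "0 0 25" --pt "0 0 65" --pt "0 0 105" --pt "0 0 145" --pt "10 -40 180" --pt "20 -80 180" --pt "30 -120 180" --pt "40 -160 180" --pt "50 -200 180" --pt "60 -238 180" --pt "70 -276 180" --pt "80 -314 180" --spin '[0,0,0,0,0,-0.12,-0.24,-0.36,-0.48,-0.6,-0.72,-0.84]'

```text
clock: 16.9
tool_pos: [0.5377, -0.0496, 0.1935]
tcp_rot: [[0.777, 0.63, 0.001], [0.63, -0.777, -0.0], [0.001, 0.001, -1.0]]
contact_force: [1.4, 0.6, -0.8]
width: 0.0241
grip_force: 0.0
```

```bash
python3 - <<'E'
from h import *
snap('top','t5'); brown('t5')
E
```

```text
brown [217. 199.] 43 [578. 338.]
brown [426. 225.] 152 [ 521. -168.]
brown [273. 221.] 165 [527. 201.]
brown [223. 232.] 157 [496. 320.]
brown [439. 241.] 167 [ 484. -198.]
brown [222. 247.] 157 [460. 321.]
```

Brush A has been knocked: its head moved from (445,233) to (439,241) px. Looking again.

```bash
python3 - <<'E'
from h import *
im=cv2.imread('pics/t5.png'); cv2.imwrite('pics/c5.png',cv2.resize(im[160:280,400:500],(500,600),interpolation=cv2.INTER_CUBIC))
E
```

```text
(no output)
```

View pics/c5.png

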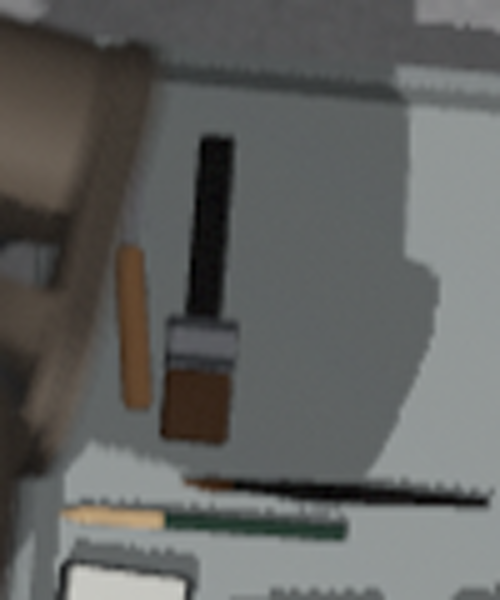

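Brush A's tail is now at (217,137) and its head end at (196,440) in the crop. The knife handle spans (150,250) to (150,408) along its right edge, close by on the left.

```bash
python3 - <<'E'
from h import *
f=lambda l:w('top0',[(400+a/5,160+b/5) for a,b in l],.0175)*1000
p=f([(217,137),(196,440)]); d=p[1]-p[0]; print(p.mean(0),np.linalg.norm(d),np.arctan2(d[1],d[0])%np.pi-np.pi)
e=f([(188,290),(225,290),(148,290),(147,245),(152,330)]); n=np.array([-d[1],d[0]])/np.hypot(*d[:2]); print((e-p.mean(0))[:,:2]@n)
E
```

```text
[ 540.29072082 -204.33408963   17.5       ] 148.03301905363165 -0.07419625953355657
[ -8.81542538   8.91423558 -27.98632258 -30.01031869 -24.70388853]
```

Emit:
drive_tool --pt "1 -40 0" --pt "2 -80 0" --pt "3 -120 0" --pt "5 -150 0" --pt "5 -158 -30" --pt "5 -158 -70" --pt "5 -158 -110" --pt "5 -158 -140" --pt "5 -158 -140" --pt "5 -158 -140" --pt "5 -158 -140" --spin '[-0.12,-0.24,-0.36,-0.48,-0.6,-0.72,-0.761,-0.761,-0.761,-0.761,-0.761]' --grip -0.39

```text
clock: 17.87
tool_pos: [0.544, -0.2062, 0.0552]
tcp_rot: [[0.997, -0.073, 0.003], [-0.073, -0.997, -0.002], [0.003, 0.001, -1.0]]
contact_force: [0.7, -0.8, 1.0]
width: 0.0257
grip_force: 0.0
```

```bash
python3 - <<'E'
from h import *
print(r.sense()['tool_pos'],r.sense()['width']); snap('wrist','w6'); print(r.sense()['tool_pos'])
im=cv2.imread('pics/w6.png'); cv2.imwrite('pics/c6.png',im[60:460,140:540])
E
```

```text
[ 0.5439947  -0.20617305  0.05515466] 0.025669650104266105
[ 0.54462003 -0.20656835  0.05610788]
```

View pics/c6.png

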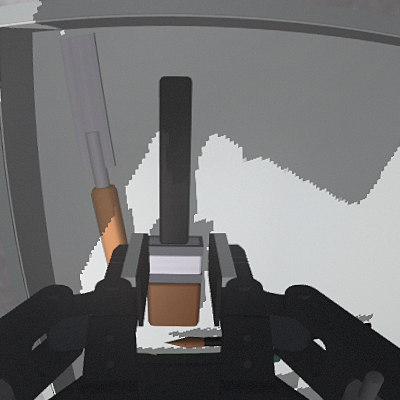

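The fingers straddle brush A's handle at crop pixels (150–220, 245). The left finger passes just beside the knife handle at (115,250). Descending.

Emit:
drive_tool --pt "0 0 -20" --pt "0 0 -35" --pt "0 0 -44" --pt "0 0 -44" --pt "0 0 -44" --spin '[0,0,0,0,0]'

```text
clock: 18.33
tool_pos: [0.5434, -0.2059, 0.0103]
tcp_rot: [[0.997, -0.073, 0.002], [-0.073, -0.997, -0.001], [0.002, 0.001, -1.0]]
contact_force: [1.5, 0.0, 0.7]
width: 0.0262
grip_force: 0.0
```

Emit:
drive_tool --pt "0 0 0" --pt "0 0 0" --pt "0 0 0" --pt "0 0 0" --pt "0 0 0" --pt "0 0 0" --spin '[0,0,0,0,0,0]' --grip -1

```text
clock: 18.83
tool_pos: [0.5439, -0.2063, 0.0109]
tcp_rot: [[0.997, -0.073, 0.003], [-0.073, -0.997, -0.002], [0.003, 0.001, -1.0]]
contact_force: [-0.6, 0.4, 6.7]
width: 0.0146
grip_force: 40.9
```

Emit:
drive_tool --pt "0 0 30" --pt "0 0 70" --pt "0 0 110" --pt "0 0 150" --pt "-10 38 178" --pt "-20 76 178" --pt "-30 114 178" --pt "-40 152 178" --pt "-50 190 178" --pt "-60 228 178" --pt "-70 266 178" --pt "-80 304 178" --spin '[0,0,0,0,0,0.12,0.24,0.36,0.48,0.6,0.72,0.84]'

```text
clock: 19.83
tool_pos: [0.4614, 0.1, 0.187]
tcp_rot: [[0.716, 0.698, 0.0], [0.698, -0.716, 0.0], [0.0, 0.0, -1.0]]
contact_force: [1.1, 0.1, -0.0]
width: 0.0144
grip_force: 40.2
```

Emit:
drive_tool --pt "-10 38 0" --pt "-20 76 0" --pt "-30 114 0" --pt "-41 152 0" --pt "-41 168 0" --pt "-41 168 -40" --pt "-41 168 -80" --pt "-41 168 -120" --pt "-41 168 -140" --pt "-41 168 -140" --pt "-41 168 -140" --spin '[0.12,0.24,0.36,0.48,0.6,0.7,0.76,0.76,0.76,0.76,0.76]'

```text
clock: 20.75
tool_pos: [0.4206, 0.2661, 0.0461]
tcp_rot: [[0.044, 0.999, -0.003], [0.999, -0.044, -0.001], [-0.001, -0.003, -1.0]]
contact_force: [0.8, 0.5, -0.0]
width: 0.0144
grip_force: 40.1
```

Emit:
drive_tool --pt "0 0 -20" --pt "0 0 -30" --pt "0 0 -34" --pt "0 0 -34" --spin '[0,0,0,0]'

```text
clock: 21.08
tool_pos: [0.4216, 0.2664, 0.0133]
tcp_rot: [[0.044, 0.999, -0.0], [0.999, -0.044, -0.0], [-0.0, -0.0, -1.0]]
contact_force: [0.2, 0.5, -0.7]
width: 0.0144
grip_force: 40.2
```

Emit:
drive_tool --pt "0 0 0" --pt "0 0 0" --pt "0 0 0" --pt "0 0 0" --spin '[0,0,0,0]' --grip -0.53

```text
clock: 21.42
tool_pos: [0.4221, 0.2667, 0.0138]
tcp_rot: [[0.044, 0.999, 0.001], [0.999, -0.044, 0.001], [0.001, 0.001, -1.0]]
contact_force: [0.1, 0.3, 0.6]
width: 0.0203
grip_force: 0.0
```

Emit:
drive_tool --pt "0 0 25" --pt "0 0 65" --pt "0 0 105" --pt "0 0 145" --pt "0 0 180" --pt "0 -40 220" --pt "0 -80 250" --pt "0 -120 280" --pt "0 -160 310" --spin '[0,0,0,0,0,0,0,0,0]'

```text
clock: 22.17
tool_pos: [0.4209, 0.1371, 0.3009]
tcp_rot: [[0.042, 0.999, 0.002], [0.999, -0.042, 0.0], [0.0, 0.002, -1.0]]
contact_force: [0.4, 0.3, 0.6]
width: 0.0202
grip_force: 0.0
```

```bash
python3 - <<'E'
from h import *
snap('top','t7'); brown('t7'); snap('side','s7')
im=cv2.imread('pics/t7.png'); s=cv2.imread('pics/s7.png'); 
cv2.imwrite('pics/c7.png',np.hstack([cv2.resize(im[140:290,185:335],(450,450)),cv2.resize(s[125:275,250:360],(330,450))]))
E
```

```text
brown [217. 199.] 43 [578. 338.]
brown [426. 225.] 158 [ 522. -168.]
brown [273. 216.] 52 [537. 201.]
brown [223. 232.] 157 [496. 320.]
brown [222. 247.] 157 [460. 321.]
brown [269. 269.] 64 [410. 208.]
```

View pics/c7.png

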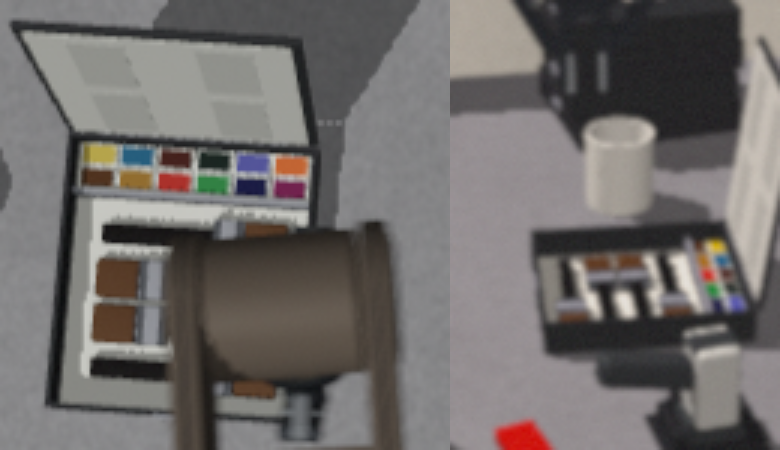

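The top and side views show all four brushes flat in the bay. Heads are at about (265,232), (117,278), (115,322) and (253,385) in the crop. Next is the lid: shut the fingers, go behind it, and check its angle from measured contact.

Emit:
drive_tool --pt "269 121 9" --pt "269 121 9" --pt "269 121 9" --pt "269 121 9" --pt "269 121 9" --pt "269 121 9" --pt "269 121 9" --pt "269 121 9" --pt "269 121 9" --pt "269 121 9" --spin '[0,0,0,0,0,0,0,0,0,0]' --grip -1

```text
clock: 23.1
tool_pos: [0.6898, 0.2598, 0.306]
tcp_rot: [[0.043, 0.999, -0.003], [0.999, -0.043, -0.001], [-0.001, -0.003, -1.0]]
contact_force: [-0.4, -0.4, 0.2]
width: -0.0001
grip_force: 0.0
```

Emit:
drive_tool --pt "0 0 -40" --pt "0 0 -80" --pt "0 0 -96" --pt "0 0 -96" --pt "-10 0 -96" --pt "-20 0 -96" --spin '[0,0,0,0,0,0]'

```text
clock: 23.6
tool_pos: [0.6703, 0.259, 0.2149]
tcp_rot: [[0.044, 0.999, 0.003], [0.999, -0.044, 0.001], [0.001, 0.003, -1.0]]
contact_force: [0.2, -0.4, -0.1]
width: -0.0002
grip_force: 0.0
```

Emit:
drive_tool --pt "-15 0 0" --pt "-30 0 0" --pt "-43 0 -1" --pt "-56 0 -1" --pt "-68 0 -3" --pt "-80 0 -5" --pt "-91 0 -7" --pt "-102 0 -11" --pt "-113 0 -15" --pt "-124 0 -19" --pt "-139 0 -28" --pt "-154 1 -37" --spin '[0,0,0,0,0,0,0,0,0,0,0,0]'

```text
clock: 24.6
tool_pos: [0.5175, 0.2605, 0.1797]
tcp_rot: [[0.044, 0.999, 0.009], [0.999, -0.044, 0.002], [0.003, 0.009, -1.0]]
contact_force: [1.3, -0.7, 0.3]
width: 0.0001
grip_force: 0.6
```

Emit:
drive_tool --pt "-13 0 -11" --pt "-26 0 -23" --pt "-37 1 -37" --pt "-47 1 -51" --pt "-55 1 -67" --pt "-61 2 -83" --pt "-66 2 -100" --pt "-68 2 -109" --pt "-70 2 -118" --pt "-70 2 -126" --pt "-70 2 -130" --pt "-70 2 -130" --spin '[0,0,0,0,0,0,0,0,0,0,0,0]'

```text
clock: 25.6
tool_pos: [0.4468, 0.2621, 0.0449]
tcp_rot: [[0.044, 0.999, 0.0], [0.999, -0.044, 0.0], [0.0, 0.0, -1.0]]
contact_force: [-0.5, -0.4, 0.8]
width: -0.0001
grip_force: 0.0
```

Emit:
drive_tool --pt "0 0 -2" --pt "0 0 -4" --pt "0 0 -6" --pt "0 0 -6" --spin '[0,0,0,0]'

```text
clock: 25.93
tool_pos: [0.4475, 0.2624, 0.0442]
tcp_rot: [[0.043, 0.999, -0.003], [0.999, -0.043, -0.002], [-0.002, -0.003, -1.0]]
contact_force: [-12.8, -5.0, 28.8]
width: -0.0002
grip_force: 14.5
```

Emit:
drive_tool --pt "0 0 20" --pt "0 0 60" --pt "0 0 100" --pt "0 -40 140" --pt "0 -80 180" --pt "3 -120 220" --pt "6 -160 255" --pt "9 -200 255" --pt "12 -240 255" --pt "12 -277 255" --pt "12 -277 255" --pt "12 -277 255" --spin '[0,-0.12,-0.24,-0.36,-0.48,-0.6,-0.72,-0.84,-0.96,-1.08,-1.2,-1.32]'

```text
clock: 26.93
tool_pos: [0.4595, -0.021, 0.2964]
tcp_rot: [[0.981, 0.192, 0.004], [0.192, -0.981, -0.004], [0.003, 0.005, -1.0]]
contact_force: [0.3, 0.6, 0.5]
width: 0.0001
grip_force: 0.0
```

Emit:
drive_tool --pt "0 0 0" --pt "0 0 0" --pt "0 0 0" --spin '[-0.1,-0.1,-0.1]' --grip 1

```text
clock: 27.18
tool_pos: [0.4586, -0.0151, 0.2944]
tcp_rot: [[0.994, 0.109, 0.001], [0.109, -0.994, -0.0], [0.001, 0.0, -1.0]]
contact_force: [0.5, -0.0, 0.4]
width: 0.0359
grip_force: 0.0
```

```bash
python3 - <<'E'
from h import *
snap('wrist','w8');snap('top','t8'); snap('side','s8')
w8=cv2.imread('pics/w8.png'); t=cv2.imread('pics/t8.png'); s=cv2.imread('pics/s8.png')
cv2.imwrite('pics/c8.png',np.hstack([cv2.resize(w8[0:400,120:520],(600,600)),np.vstack([cv2.resize(t[150:300,190:340],(200,200)),cv2.resize(s[150:280,250:380],(200,200)),np.zeros((200,200,3),np.uint8)])]))
print(r.sense()['tool_pos'],r.sense()['width'])
E
```

```text
[ 0.45854175 -0.01441195  0.29402303] 0.05799474637378458
```

View pics/c8.png

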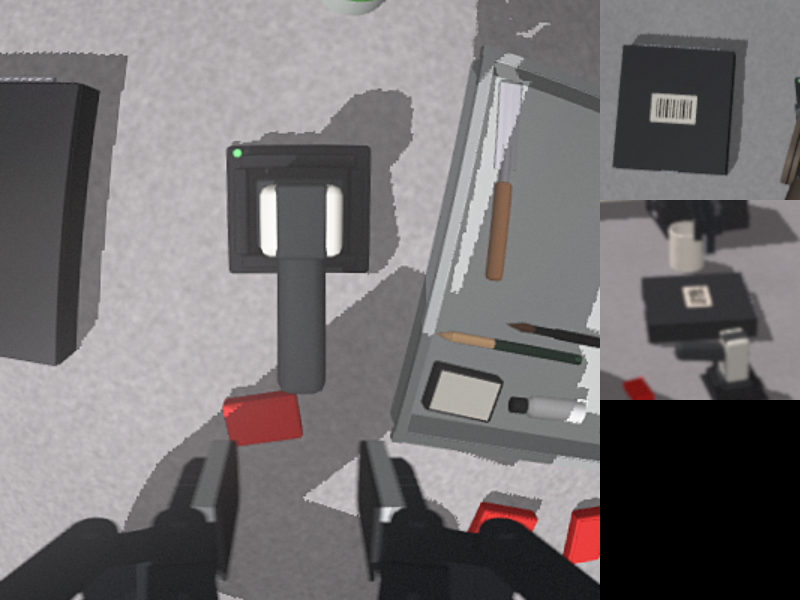

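The lid lies shut with the label visible at about (673,108) in the inset. In the wrist crop the cradle foot corners are (228,147), (370,147), (369,272) and (230,271). The light barrel spans (260–342, 185–257).

```bash
python3 - <<'E'
from h import *
f=lambda l,z:w('w8',[(120+a/1.5,b/1.5) for a,b in l],z,True)[:,:2]*1000
sq=lambda a,b:np.array([[a,b],[a,-b],[-a,-b],[-a,b]],float)
print('foot',fit(f([(228,147),(370,147),(369,272),(230,271)],.008),sq(50,55)))
c=f([(260,185),(342,185),(342,257),(260,257)],.119); print(np.round(c)); print('barrel',fit(c,sq(21,24)))
g=f([(301,258),(301,390)],.123); print('grip axis',g, np.arctan2(*(g[0]-g[1])[::-1]))
# label by threshold
im=cv2.imread('pics/t8.png'); g=cv2.cvtColor(im,cv2.COLOR_BGR2GRAY)[200:265,205:285]
m=cv2.morphologyEx((g>100).astype(np.uint8),cv2.MORPH_CLOSE,np.ones((5,5)))
n,l,s,c=cv2.connectedComponentsWithStats(m); print(s[1:],c[1:])
for p in c[1:]: print('label',w('t8',[p+[205,200]],.0455)*1000)
k=w('t8',[(190+a*.75,150+b*.75) for a,b in [(22,45),(135,53),(127,174),(13,167)]],.0445)[:,:2]*1000
print('lid',fit(k,sq(110,100)))
E
```

```text
foot (array([ 5.16873583e+02, -1.06423199e+01,  1.09477307e-01]), np.float64(1.8956425723438315))
[[534.  14.]
 [539. -32.]
 [498. -37.]
 [492.  10.]]
barrel (array([ 5.15562791e+02, -1.13161533e+01,  1.10156795e-01]), np.float64(0.9014071135778341))
grip axis [[494.7883145  -13.57344035]
 [415.12366148 -22.44609025]] 0.11091787400834044
[[  0   0   1   5   5]
 [ 22  20  36  24 762]] [[ 0.          2.        ]
 [39.73490814 31.14041995]]
label [[565.35067973 361.38538082  45.5       ]]
label [[496.96201056 264.74445875  45.5       ]]
lid (array([ 4.95241716e+02,  2.62616365e+02, -4.51314832e-02]), np.float64(2.6363873061125105))
```

Emit:
drive_tool --pt "35 2 0" --pt "53 3 0" --pt "53 3 -30" --pt "53 3 -60" --pt "53 3 -90" --pt "53 3 -120" --pt "53 3 -120" --pt "53 3 -120" --spin '[0,0,0,0,0,0,0,0]'

```text
clock: 28.0
tool_pos: [0.5104, -0.0111, 0.1725]
tcp_rot: [[0.994, 0.108, -0.004], [0.108, -0.994, 0.001], [-0.004, -0.001, -1.0]]
contact_force: [1.0, -0.3, 1.1]
width: 0.0853
grip_force: 0.0
```

Emit:
drive_tool --pt "0 0 0" --pt "0 0 0" --spin '[0,0]'

```text
clock: 28.17
tool_pos: [0.5132, -0.012, 0.1768]
tcp_rot: [[0.994, 0.107, 0.005], [0.107, -0.994, -0.001], [0.005, 0.002, -1.0]]
contact_force: [-0.3, -0.3, -0.1]
width: 0.0852
grip_force: 0.0
```

Emit:
drive_tool --pt "-1 0 -30" --pt "-1 0 -60" --pt "-1 0 -90" --pt "-1 0 -105" --pt "-1 0 -109" --pt "-1 0 -109" --pt "-1 0 -109" --pt "-1 0 -109" --spin '[0.002,0.002,0.002,0.002,0.002,0.002,0.002,0.002]'

```text
clock: 28.83
tool_pos: [0.5125, -0.0123, 0.0675]
tcp_rot: [[0.994, 0.109, 0.005], [0.109, -0.994, -0.001], [0.005, 0.002, -1.0]]
contact_force: [-0.1, -0.4, -0.4]
width: 0.0855
grip_force: 0.0
```

Emit:
drive_tool --pt "0 0 0" --pt "0 0 0" --pt "0 0 0" --pt "0 0 0" --pt "0 0 0" --pt "0 0 0" --pt "0 0 0" --pt "0 0 0" --spin '[0,0,0,0,0,0,0,0]' --grip -1 --newtons 40

```text
clock: 29.5
tool_pos: [0.5111, -0.0119, 0.0658]
tcp_rot: [[0.994, 0.109, 0.001], [0.109, -0.994, -0.0], [0.001, 0.0, -1.0]]
contact_force: [-1.8, 1.5, 6.0]
width: 0.0476
grip_force: 36.7
```

Emit:
drive_tool --pt "0 0 8" --pt "0 0 20" --pt "0 0 40" --pt "0 0 65" --pt "0 0 90" --pt "0 10 118" --pt "0 35 118" --pt "-3 65 118" --pt "-6 95 118" --pt "-9 125 118" --pt "-12 155 118" --pt "-15 185 118" --spin '[0,0,0,0,0,0,0,-0.05,-0.1,-0.153,-0.153,-0.153]'

```text
clock: 30.5
tool_pos: [0.4948, 0.1744, 0.1833]
tcp_rot: [[0.999, -0.044, 0.0], [-0.044, -0.999, -0.0], [0.0, 0.0, -1.0]]
contact_force: [0.7, -0.1, -2.1]
width: 0.0475
grip_force: 37.0
```

Emit:
drive_tool --pt "-2 30 0" --pt "-4 55 0" --pt "-4 75 0" --pt "-4 85 0" --pt "-4 90 0" --pt "-4 91 0" --pt "-4 91 0" --pt "-4 91 0" --pt "-4 91 0" --pt "-4 91 0" --spin '[0,0,0,0,0,0,0,0,0,0]'

```text
clock: 31.33
tool_pos: [0.4917, 0.2633, 0.1829]
tcp_rot: [[0.999, -0.045, -0.0], [-0.045, -0.999, -0.0], [-0.0, 0.0, -1.0]]
contact_force: [-0.5, -0.4, -2.3]
width: 0.0474
grip_force: 37.0
```

```bash
python3 - <<'E'
from h import *
snap('side','s9');snap('top','t9');s=r.sense(); print(s['tool_pos'],s['ft_torque'],s['width'],s['clock'])
a=cv2.imread('pics/s9.png')[100:300,220:420];b=cv2.imread('pics/t9.png')[120:320,180:380]
cv2.imwrite('pics/c9.png',cv2.resize(np.hstack([a,b]),(800,400),interpolation=cv2.INTER_CUBIC))
E
```

```text
[0.49167361 0.26355221 0.18297382] [-0.02087126 -0.00195162  0.03335629] 0.04744997415760942 31.4333
```

View pics/c9.png

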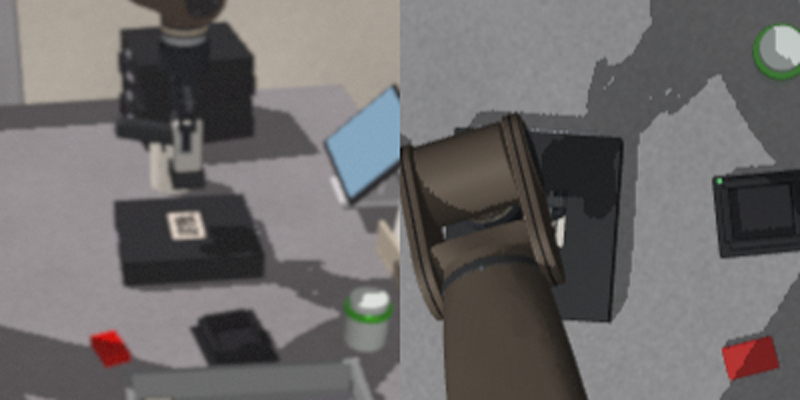

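The side view shows the scanner upright above the label (nose at about (187,182), label at (187,225) in the crop). The cradle is empty at (765,210). Holding steady for 3 s.

Emit:
drive_tool --pt "0 0 0" --pt "0 0 0" --pt "0 0 0" --pt "0 0 0" --pt "0 0 0" --pt "0 0 0" --pt "0 0 0" --pt "0 0 0" --pt "0 0 0" --pt "0 0 0" --pt "0 0 0" --pt "0 0 0" --spin '[0,0,0,0,0,0,0,0,0,0,0,0]'

```text
clock: 32.43
tool_pos: [0.4915, 0.2642, 0.1829]
tcp_rot: [[0.999, -0.044, -0.0], [-0.044, -0.999, 0.0], [-0.0, -0.0, -1.0]]
contact_force: [0.1, -0.2, -1.1]
width: 0.0478
grip_force: 37.0
```

Emit:
drive_tool --pt "0 0 0" --pt "0 0 0" --pt "0 0 0" --pt "0 0 0" --pt "0 0 0" --pt "0 0 0" --pt "0 0 0" --pt "0 0 0" --pt "0 0 0" --pt "0 0 0" --pt "0 0 0" --pt "0 0 0" --spin '[0,0,0,0,0,0,0,0,0,0,0,0]'

```text
clock: 33.43
tool_pos: [0.4915, 0.2641, 0.183]
tcp_rot: [[0.999, -0.044, 0.0], [-0.044, -0.999, 0.0], [0.0, -0.0, -1.0]]
contact_force: [0.4, -0.1, -2.8]
width: 0.0479
grip_force: 37.0
```

Emit:
drive_tool --pt "0 0 0" --pt "0 0 0" --pt "0 0 0" --pt "0 0 0" --pt "0 0 0" --pt "0 0 0" --pt "0 0 0" --pt "0 0 0" --pt "0 0 0" --pt "0 0 0" --pt "0 0 0" --pt "0 0 0" --spin '[0,0,0,0,0,0,0,0,0,0,0,0]'

```text
clock: 34.43
tool_pos: [0.4915, 0.2641, 0.1829]
tcp_rot: [[0.999, -0.044, -0.0], [-0.044, -0.999, 0.0], [-0.0, -0.0, -1.0]]
contact_force: [-0.1, -0.0, -1.7]
width: 0.0477
grip_force: 37.0
```

```bash
python3 - <<'E'
from h import *
s=r.sense(); print(s['tool_pos'],s['clock'])
# label and cradle measured again: cradle pocket from t9 (unoccluded), crop x2, offset (180,120), right half starts 400
f=lambda l,z:w('t9',[(180+(a-400)/2,120+b/2) for a,b in l],z)[:,:2]*1000
print('pocket floor-ish centre',f([(765,210)],.03))
E
```

```text
[0.49151552 0.26414186 0.18292691] 34.4333
pocket floor-ish centre [[517.71188706 -14.07699434]]
```

Emit:
drive_tool --pt "0 -15 0" --pt "2 -45 0" --pt "5 -75 0" --pt "8 -105 0" --pt "11 -135 0" --pt "14 -165 0" --pt "17 -195 0" --pt "19 -225 0" --pt "19 -255 0" --pt "19 -270 0" --pt "19 -276 0" --pt "19 -276 0" --spin '[0,0.05,0.1,0.153,0.153,0.153,0.153,0.153,0.153,0.153,0.153,0.153]'

```text
clock: 35.43
tool_pos: [0.5106, -0.0129, 0.1831]
tcp_rot: [[0.994, 0.106, 0.0], [0.106, -0.994, 0.0], [0.0, 0.0, -1.0]]
contact_force: [0.4, 0.4, -1.1]
width: 0.0474
grip_force: 37.3
```

Emit:
drive_tool --pt "0 0 0" --pt "0 0 0" --pt "0 0 0" --pt "0 0 -30" --pt "0 0 -60" --pt "0 0 -75" --pt "0 0 -80" --pt "0 0 -80" --pt "0 0 -80" --spin '[0,0,0,0,0,0,0,0,0]'

```text
clock: 36.18
tool_pos: [0.5112, -0.0115, 0.1038]
tcp_rot: [[0.994, 0.109, 0.001], [0.109, -0.994, -0.0], [0.001, 0.0, -1.0]]
contact_force: [0.5, 0.0, -1.8]
width: 0.0479
grip_force: 37.1
```

Exactly back over the pocket. Lowering 38 mm.

Emit:
drive_tool --pt "0 0 -10" --pt "0 0 -20" --pt "0 0 -28" --pt "0 0 -34" --pt "0 0 -37" --pt "0 0 -37" --pt "0 0 -37" --spin '[0,0,0,0,0,0,0]'

```text
clock: 36.77
tool_pos: [0.5106, -0.0119, 0.0659]
tcp_rot: [[0.994, 0.109, 0.0], [0.109, -0.994, 0.0], [0.0, -0.0, -1.0]]
contact_force: [0.3, -0.3, -0.8]
width: 0.0475
grip_force: 37.3
```

Emit:
drive_tool --pt "0 0 0" --pt "0 0 0" --pt "0 0 0" --pt "0 0 0" --pt "0 0 0" --pt "0 0 0" --pt "0 0 0" --spin '[0,0,0,0,0,0,0]' --grip 1

```text
clock: 37.35
tool_pos: [0.5106, -0.0119, 0.066]
tcp_rot: [[0.994, 0.109, 0.0], [0.109, -0.994, -0.0], [0.0, 0.0, -1.0]]
contact_force: [-0.3, 0.6, -0.1]
width: 0.0855
grip_force: 0.0
```

Emit:
drive_tool --pt "0 0 20" --pt "0 0 50" --pt "0 0 90" --pt "0 0 130" --pt "0 0 170" --pt "0 0 200" --pt "-20 -30 220" --pt "-40 -60 220" --pt "-50 -90 220" --pt "-50 -120 220" --pt "-50 -150 220" --pt "-50 -180 220" --spin '[0,0,0,0,0,0,0,0,0,0,0,0]'

```text
clock: 38.35
tool_pos: [0.46, -0.1932, 0.2862]
tcp_rot: [[0.994, 0.108, 0.001], [0.108, -0.994, -0.0], [0.001, 0.001, -1.0]]
contact_force: [0.7, 0.4, 0.6]
width: 0.0854
grip_force: 0.0
```

```bash
python3 - <<'E'
from h import *
snap('top','t10');snap('side','s10');print(r.sense()['clock'])
a=cv2.imread('pics/s10.png')[100:400,200:500];b=cv2.imread('pics/t10.png')[100:350,110:410]
cv2.imwrite('pics/c10.png',np.hstack([cv2.resize(a,(400,400)),cv2.resize(b,(400,400))]))
E
```

```text
38.45
```

View pics/c10.png

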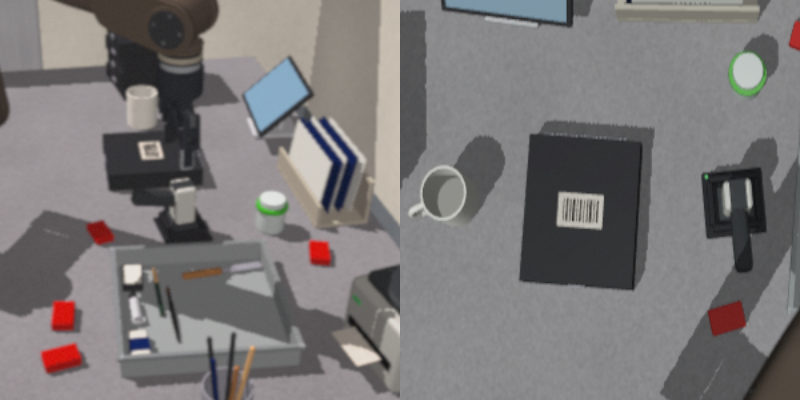

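The scanner is back in its cradle at (740,205), the lid is shut, the jar and mug are undisturbed, and only the other returns remain in the crate. Handing in.

```bash
python3 -c "
from workcell import r
print(r.finish_job())"
```

```text
the job is handed in; nothing more can be done
None
```

I laid all four wash brushes in the bay, folded the lid shut, held the scanner about 80 mm over the label for 3 s, stood it back in its cradle and handed the job in; the robot gave no read signal, so whether the bar code was read is not confirmed.

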